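# Clamp a crate board in the egg-crate jig

### The arm

A 6-joint arm with a two-finger parallel gripper is mounted at the origin on the work surface. World frame = base frame: x ahead of the robot, y to its left, z up, the work surface at z = 0. Lengths are in m, angles in rad, forces in N, time in s.
With the tool pointing down it reaches from about 0.375 to 0.9 m from the base axis. Payload 3.1 kg.
Tool frame: the origin (TCP) lies midway between the tips of the shut fingers; the grasp point (between the pads) lies r.tcp_to_grasp behind it (r.tcp_to_grasp is the distance from the TCP to the grasp point, in m); z points along the fingers, x is the direction in which the jaws open and shut, and the axes are right-handed (so a half turn about z gives the same grasp; the last joint's range is limited). The gripper opens to 87 mm and grips with 3 to 60 N. Pads are 19 mm wide; open, the fingers measure 117 mm over their backs; the gripper's body (75 mm by 190 mm) begins 51 mm behind the grasp point.
Start: joints at [-1.488, 0.527, 1.433, -0, 1.181, -0.178], TCP at [0.162, -0.604, 0.223] pointing down, gripper open.
Joint ranges: [-3.08, 3.08], [-0.75, 2.2], [0.22, 2.44], [-1.43, 4.57], [0, 2.65], [-2.85, 2.85]. Speed limits (rad/s): [2.79, 2.79, 3.14, 3.14, 3.14, 3.14].

### API

Orientations are given as a 3x3 rotation matrix whose columns are the frame's x, y, z axes.
In Python, from bench import r gives the robot as it stands.
- The arm moves only by the tool step_arm, never from a script. Its argument "series" is a list of rows, each a list of 3 entries, a list of its own where there are three numbers: the turn, a rotation vector about the tool's x, y, z in degrees, then the shift along the tool's x, y, z in cm, then the opening, from -1 (shut) to 1 (fully open), so that 0 is half open. In form: [[[wx, wy, wz], [tx, ty, tz], hand], ...]. A call has 1 to 8 rows; each row is the pose to reach, as a shift and turn from the pose commanded when the call began, along the tool's axes at that moment; what a row does not reach only later rows make up. A row lasts 1/8 s, in which the tool goes at most 62.5 mm and 10.7 degrees, less where a joint would pass 70% of its speed; a pose out of reach is approached as far as the arm can. A call with a gripper value outside its range is refused whole. The fingers move at their own pace and stop on an object; "force" is the grip in N (left out, the last holds). Time passes only in rows, so rows that repeat a pose let the fingers close. It gives the time, the measured TCP pose, the force and the opening at its end, in the units of the state.
- r.read_state(): the state, without advancing time (a new reading comes with each control period).
- r.get_image(name): name is "side" or "top"; returns a dict with "frame" (480x640x3 uint8, blue, green, red), "camera_matrix" (3x3 intrinsics, pixels), "rvec" (rotation vector, rad) and "tvec" (3), from world to camera coordinates, as OpenCV has them. Camera axes: x right, y down, z forward; pixel columns grow to the right and rows downward; lengths in m; the calibration is good to about 2 mm. A picture is of the moment at which its call begins. There is no depth.
- r.job_done(): hands the job in, once; it reports no verdict.
The state is a dict: "time_s": time; "joint_pos": joint angles; "joint_velocities": joint speeds; "joint_torque": joint torques, N m; "position": TCP position; "ee_rot": TCP orientation; "force": force on the tool from outside, world axes, zero at the start; "moment": the same for the moment, N m; "width": finger opening in m.
Only numpy, scipy, OpenCV 4.12 (cv2) and the standard library are available. Lean on these libraries where they do the work, as an engineer would, in place of code of your own. Each camera call takes 0.05 s, during which the arm holds its last target. There are 200 camera calls.

### The job

Slide the pine crate board that lies loose on the jig fully home, pressing it snugly up against the end stop and the side stop for a moment so that it sits flat and square to both. Only then push the toggle clamp's handle down past its over-centre point until it locks, with the rubber foot holding the board there, and let go. Feel your way: do not ram the board into the stops or force the clamp, and leave the other things on the bench and on the jig where they are.

Things in the scene. Friction and masses are not known exactly. Their poses are not given: they have to be found in the camera images.
- jig: Brown wooden jig fixed to the bench: base board 470 x 180 x 12 mm, x -0.20 to 0.27, y -0.055 to 0.125, top at z 0.012. Origin on the bench, at the corner where the two stops' faces meet. x runs from the clamp to the open end, y from the side stop across the board, z up. A board that is home fills x 0 to 0.16, y 0 to 0.06, its centre at (0.080, 0.030, 0.024)
- stops: two rigid wooden stop blocks on the jig, 16 mm high above its base; axes as the jig's, origin 12 mm above the jig's. End stop: its face is the plane x = 0, y 0.005 to 0.055. Side stop: its face is the plane y = 0, x 0.009 to 0.075, 14 mm thick. Pressing the board on them with 3 to 10 N is snug, more than 25 N is ramming
- board_center (a point): centre of the loose pine board on the jig, 160 (its x) x 60 (y) x 24 mm (z), about 0.15 kg. Starts flat on the base board, 20 to 50 mm from the end stop, 12 to 30 mm from the side stop, up to 0.2 rad askew. Its inner end goes under the clamp's foot; its outer half is clear of the clamp and can be gripped across the 60 mm or pushed
- board: the same board, origin at the centre of its underside
- handle_hinge (a point): hinge of the clamp's handle, at (-0.074, 0.030, 0.062) of the jig frame, its axis along the jig's y. The steel clamp stands behind the end stop, x -0.094 to -0.016 of the jig, 68 mm high without handle and arm. It stays open by friction. Pressing on clamp or jig with more than 30 N is forcing it
- grip (a point): black rubber sleeve on the clamp's handle, 18 mm thick, 85 mm long. Origin on the handle's axis, 100 mm from the hinge and 31 mm from the free end; its -x axis points to the free end, y along the hinge, z out of the side to be pushed (facing the board while open, up when locked)
- handle (a joint): handle angle, rad. At q the handle rises 1.09 - q above level, pointing to the jig's -x. 0 = open (starts 0 to 0.12); grows as it is pushed outwards and down. Takes 1 to 2 N at the sleeve to 0.5, then the foot meets the board and a spring resists (up to 5 to 9 N near 0.7). Dead centre 0.85: short of it, it springs back; past it, it snaps on to a rigid stop at 0.97 and stays locked
- spindle: spring-loaded spindle with a round black rubber foot, 20 mm across, on the clamp's arm; origin at the centre of the foot's underside. The arm is linked to the handle; open, it stands raised 0.77 rad, spindle top about 120 mm above the bench, over x -0.04 to 0.04 of the jig. Locked, it presses with 20 to 40 N, 30 mm from the board's inner end, on its centre line
- nail_jar: bystander, not to be disturbed: small clear screw-top jar with a steel lid, 40 mm across, 45 mm tall, standing on the jig's base board beside the clamp handle, about (-0.15, +0.098) in the jig frame; origin under its centre
- pencil: bystander, not to be disturbed: flat yellow carpenter's pencil, 120 x 12 x 8 mm, lying on the jig's base board on the outer side of the side stop, about (+0.20, -0.042) in the jig frame; origin under its centre
- hammer: bystander, not to be disturbed: claw hammer lying on the bench
- tape: bystander, not to be disturbed: roll of brown tape, 100 mm across, 45 mm tall
- spray: bystander, not to be disturbed: white bottle with blue cap, 60 mm across, 170 mm tall
- mug: bystander, not to be disturbed: white mug, 80 mm across, 90 mm tall
- spare_cleat: bystander, not to be disturbed: spare pine cleat, 100 x 40 x 20 mm, lying on the bench; not the one to clamp
Mind the look-alikes: they are no part of the job. What is shaped like the board but blue or yellow is not meant.

How it is judged:
By the outcome, as a careful person would: the job done as asked, in the order asked, and still so for the second after the job is handed in, with the robot touching nothing.
It also fails if it takes over 58 s, if anything falls off the work surface, if the arm or the gripper's body presses on something with over 40 N, if the wrist force passes 120 N, or if a joint passes its speed limit or range.

## Working session

There is one attempt and no reset: what is moved stays moved. The work goes in short steps, Python scripts to look and compute and a tool call to move; the robot and the scene stay as the last step left them, time stands still between calls to the robot, and variables do not carry over. Pictures are saved under pics/ and viewed, about 8 in all and at most 12, crops included, and the job is handed in when it is done.

Besides the shell and the picture viewer there is one more tool, called after "Emit:" by a JSON object that holds its "name" and its "arguments". step_arm: Moves the arm, as the interface text tells. Its arguments: {"type":"object","properties":{"series":{"type":"array","items":{"type":"array"}},"force":{"type":"number"}},"required":["series"]}

```bash
ls; mkdir -p pics
python3 - <<'E'
from bench import r
import cv2
for n in ("top","side"):
    i=r.get_image(n); cv2.imwrite(f"pics/{n}0.png",i["frame"]); print(n,i["camera_matrix"],i["rvec"].ravel() if hasattr(i["rvec"],'ravel') else i["rvec"],i["tvec"])
print(r.read_state(), r.tcp_to_grasp)
E
```

```text
pics
top [[581.8260453    0.         330.03911347]
 [  0.         581.8260453  239.29011056]
 [  0.           0.           1.        ]] [ 2.03429729 -2.19368653  0.21745161] [0.05880916 0.50945075 1.36894634]
side [[499.52749862   0.         314.20273285]
 [  0.         499.52749862 237.90574853]
 [  0.           0.           1.        ]] [ 0.97016533 -2.5076943   1.01050577] [0.4011648  0.28228092 1.13469361]
{'time_s': 0.1, 'joint_pos': array([-1.48749083e+00,  5.28382596e-01,  1.43375158e+00,  4.04430923e-06,
        1.18139537e+00, -1.78487116e-01]), 'joint_velocities': array([ 5.19588119e-05, -1.36379655e-03, -9.97193340e-04, -1.44805303e-03,
        1.19696278e-03, -2.89023668e-04]), 'joint_torque': array([ 2.63590146e-04, -4.40984273e+01, -1.77151805e+01,  6.35345606e-02,
        5.33855532e-02, -5.36168886e-05]), 'position': array([ 0.16174056, -0.60304067,  0.2216709 ]), 'ee_rot': array([[ 2.58810860e-01, -9.65928006e-01, -1.57438127e-04],
       [-9.65926140e-01, -2.58810675e-01,  1.93048053e-03],
       [-1.90545188e-03, -3.47555724e-04, -9.99998124e-01]]), 'force': array([ 0.24046581,  0.12393476, -0.81922691]), 'moment': array([-0.00818071,  0.00701532,  0.00647203]), 'width': 0.08695417086575101} 0.0187
```

View pics/top0.png

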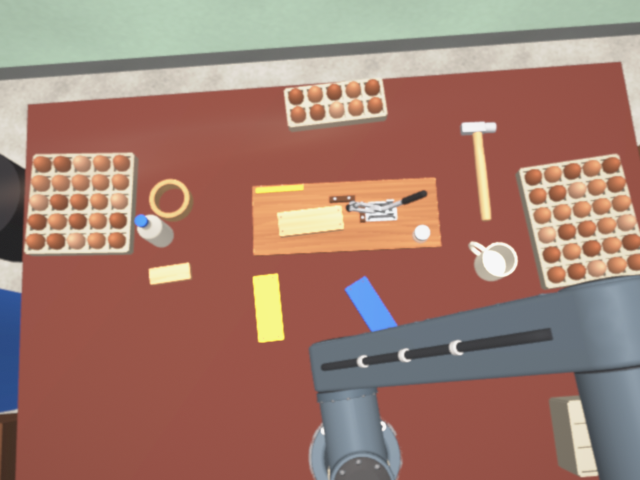

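View pics/side0.png

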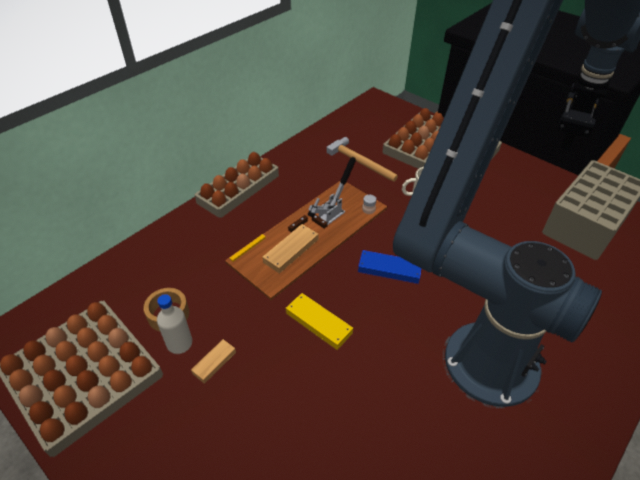

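The top view shows the jig's corners near (252,186), (436,178), (440,247) and (253,255). The loose board is around (310,220), with the side stop at (342,198), the clamp at (380,208), the jar at (422,232) and the pencil at (280,188). Next I'll measure the jig and board poses.

```bash
cat > h.py <<'E'
import numpy as np, cv2
from bench import r
def cam(n):
    i=r.get_image(n); R=cv2.Rodrigues(np.array(i["rvec"],float))[0]
    return i["frame"],np.array(i["camera_matrix"]),R,np.array(i["tvec"],float).ravel()
def ray(c,p,z):
    _,K,R,t=c; p=np.atleast_2d(p).astype(float); o=-R.T@t
    d=(R.T@np.linalg.inv(K)@np.c_[p,np.ones(len(p))].T).T
    return o+d*((z-o[2])/d[:,2])[:,None]
def proj(c,P):
    _,K,R,t=c
    return cv2.projectPoints(np.atleast_2d(P).astype(float),cv2.Rodrigues(R)[0],t,K,None)[0][:,0]
E
python3 - <<'E'
from h import *
c=cam("top"); f=c[0]
hsv=cv2.cvtColor(f,cv2.COLOR_BGR2HSV)
for p in [(300,245),(310,220),(280,188),(200,330),(342,198),(420,190),(265,220)]: print(p,hsv[p[1],p[0]])
cv2.imwrite("pics/crop1.png",cv2.resize(f[165:270,240:450],None,fx=3.8,fy=3.8,interpolation=cv2.INTER_CUBIC))
s=cam("side"); cv2.imwrite("pics/crop2.png",cv2.resize(s[0][140:300,220:400],None,fx=3.7,fy=3.7,interpolation=cv2.INTER_CUBIC))
E
```

```text
(300, 245) [ 12 136 228]
(310, 220) [ 26  58 247]
(280, 188) [ 30 129 247]
(200, 330) [  5 133 155]
(342, 198) [ 11 135 140]
(420, 190) [ 11 137 205]
(265, 220) [ 13 135 232]
```

View pics/crop1.png

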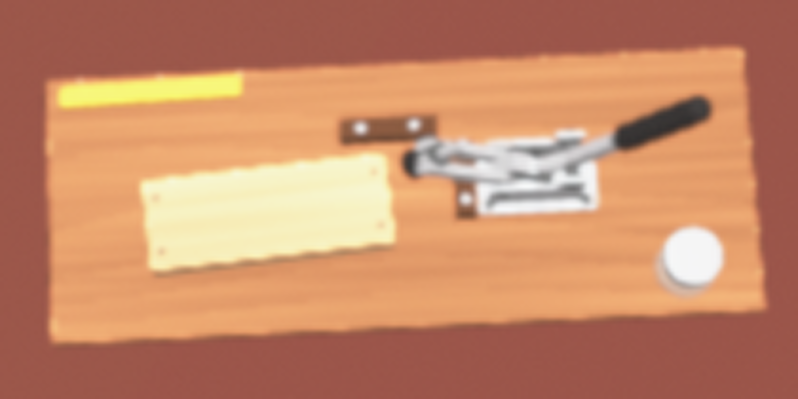

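View pics/crop2.png

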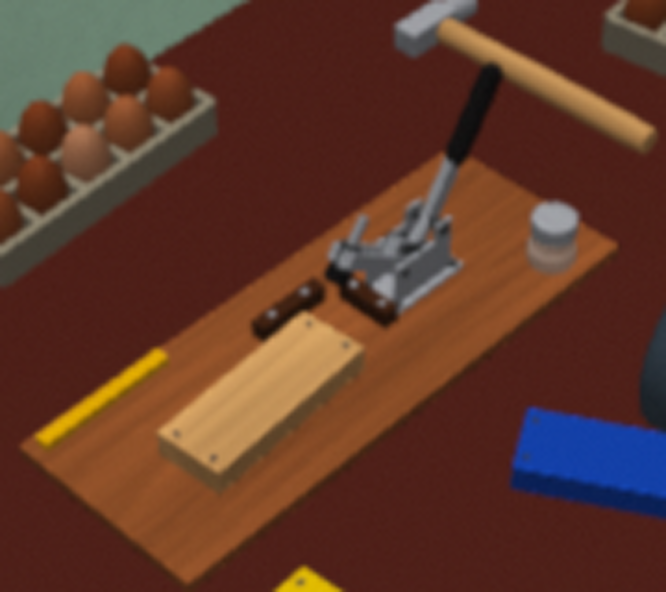

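The crops confirm the layout: the board (crop 1 corners about (142,182), (386,153), (396,243), (152,271)) sits short of the end stop and away from the side stop. Its near side and far end are free, and the clamp is open.

```bash
cat >> h.py <<'E'
def rect(c,m,z):
    m=m.astype(np.uint8); k=max(cv2.findContours(m,cv2.RETR_EXTERNAL,cv2.CHAIN_APPROX_NONE)[0],key=cv2.contourArea)
    P=ray(c,k[:,0],z)[:,:2].astype(np.float32); (x,y),(w,h),a=cv2.minAreaRect(P)
    return np.array([x,y]),(w,h),(a if w>h else a+90)
def board(c):
    roi=np.zeros(c[0].shape[:2],bool); roi[150:280,235:450]=1
    hsv=cv2.cvtColor(c[0],cv2.COLOR_BGR2HSV)
    return rect(c,roi&(hsv[...,0]>18)&(hsv[...,0]<35)&(hsv[...,1]<100)&(hsv[...,2]>200)&(hsv[...,1]>35),0.036)
E
python3 - <<'E'
from h import *
c=cam("top"); f=c[0]; hsv=cv2.cvtColor(f,cv2.COLOR_BGR2HSV)
roi=np.zeros(f.shape[:2],bool); roi[165:265,240:450]=1
m=(roi&(hsv[...,2]>180)).astype(np.uint8)
m=cv2.morphologyEx(m,cv2.MORPH_OPEN,np.ones((3,3)))
jc,js,ja=rect(c,m,0.012); print("jig",jc,js,ja)
b=board(c); print("board",b)
# jig frame: x axis ~ world +y
a=np.radians(ja); ex=np.array([np.cos(a),np.sin(a)]); ex*=np.sign(ex[1]); ey=np.array([-ex[1],ex[0]])
o=jc-0.035*ex-0.035*ey
print("origin",o,"ex",ex,"ey",ey, "yaw",np.degrees(np.arctan2(ex[1],ex[0])))
d=b[0]-o; print("board ctr in jig",d@ex,d@ey)
ba=np.radians(b[2]); be=np.array([np.cos(ba),np.sin(ba)]); be*=np.sign(be[1]); print("board skew deg",np.degrees(np.arctan2(be@ey,be@ex)))
np.savez("jig.npz",o=o,ex=ex,ey=ey)
P=lambda x,y,z: np.r_[o+x*ex+y*ey,z]
print("check stops px", proj(c,[P(0,.055,.028),P(0,.005,.028),P(.009,0,.028),P(.075,0,.028),P(-.15,.098,.045)]))
s=cam("side"); print("side", proj(s,[P(.27,.125,.012),P(.27,-.055,.012),P(0,.055,.028),P(0.075,0,.028)]))
E
```

```text
jig [ 0.57985628 -0.02303508] (0.47253718972206116, 0.18215951323509216) 88.42926025390625
board (array([0.56863523, 0.06598657]), (0.061324287205934525, 0.16142378747463226), 92.56087827682495)
origin [ 0.61388373 -0.05898132] ex [0.02741115 0.99962424] ey [-0.99962424  0.02741115] yaw 88.42926025390625
board ctr in jig 0.12368062063225863 0.048657020403313565
board skew deg 4.131618022918705
check stops px [[359.72037504 220.75788739]
 [358.57562415 201.453014  ]
 [354.89392443 199.70591122]
 [328.72252406 200.94395449]
 [421.99019227 233.26222545]]
side [[270.03535045 296.86449786]
 [224.25699563 259.3319632 ]
 [323.55748891 223.98481865]
 [290.77844485 227.98079274]]
```

```bash
cat >> h.py <<'E'
from scipy.spatial.transform import Rotation as Ro
def J():
    d=np.load("jig.npz"); return d["o"],d["ex"],d["ey"]
def P(x,y,z):
    o,ex,ey=J(); return np.r_[o+x*ex+y*ey,z]
def tojig(p):
    o,ex,ey=J(); d=np.array(p[:2])-o; return np.array([d@ex,d@ey,p[2]])
def Rd(ang): # tool down, tool x at world angle ang (deg)
    a=np.radians(ang); x=np.array([np.cos(a),np.sin(a),0]); z=np.array([0,0,-1.]); return np.c_[x,np.cross(z,x),z]
def go(pos,R):
    s=r.read_state(); A=s["ee_rot"]
    print("turn",np.round(Ro.from_matrix(A.T@R).as_rotvec(degrees=True),2),"shift cm",np.round(A.T@(pos-s["position"])*100,2))
E
python3 - <<'E'
from h import *
ba=np.radians(92.56); p=np.r_[np.array([.5686,.0660])+.01*np.array([np.cos(ba),np.sin(ba)]),.13]
print(p); go(p,Rd(2.56))
E
```

```text
[0.56815334 0.07599002 0.13      ]
turn [-3.000e-02  3.000e-02 -7.756e+01] shift cm [-55.1  -56.84   9.27]
```

Emit:
{"name": "step_arm", "arguments": {"series": [[[0, 0, -77.5], [-55.1, -56.8, 0], 1], [[0, 0, -77.5], [-55.1, -56.8, 0], 1], [[0, 0, -77.5], [-55.1, -56.8, 0], 1], [[0, 0, -77.5], [-55.1, -56.8, 0], 1], [[0, 0, -77.5], [-55.1, -56.8, 0], 1], [[0, 0, -77.5], [-55.1, -56.8, 0], 1], [[0, 0, -77.5], [-55.1, -56.8, 0], 1], [[0, 0, -77.5], [-55.1, -56.8, 0], 1]]}}

```text
time_s: 1.3
position: [0.4193, -0.1729, 0.2229]
ee_rot: [[0.999, 0.045, 0.001], [0.045, -0.999, -0.001], [0.001, 0.001, -1.0]]
force: [-0.0, -0.4, -0.0]
width: 0.0871
```

Run:
```python
from h import *
go(np.array([.5682,.0760,.13]),Rd(2.56)); s=r.read_state();print(s["position"],s["time_s"])
```

```text
turn [ 0.04 -0.06  0.04] shift cm [ 15.99 -24.2    9.28]
[ 0.41934431 -0.17293675  0.222867  ] 1.3
```

Emit:
{"name": "step_arm", "arguments": {"series": [[[0, 0, 0], [16.0, -24.2, 0], 1], [[0, 0, 0], [16.0, -24.2, 0], 1], [[0, 0, 0], [16.0, -24.2, 0], 1], [[0, 0, 0], [16.0, -24.2, 0], 1], [[0, 0, 0], [16.0, -24.2, 0], 1], [[0, 0, 0], [16.0, -24.2, 9.2], 1], [[0, 0, 0], [16.0, -24.2, 9.2], 1], [[0, 0, 0], [16.0, -24.2, 9.2], 1]]}}

```text
time_s: 2.3
position: [0.5656, 0.0745, 0.1282]
ee_rot: [[0.999, 0.044, -0.006], [0.044, -0.999, 0.0], [-0.006, -0.001, -1.0]]
force: [0.1, 0.1, 0.3]
width: 0.087
```

Run:
```python
from h import *
go(np.array([.5682,.0760,.018]),Rd(2.56)); s=r.read_state();print(s["position"],s["time_s"],s["force"])
f=cam("side"); cv2.imwrite("pics/s1.png",cv2.resize(f[0][100:300,200:420],None,fx=3,fy=3))
t=cam("top"); print(board(t))
```

```text
turn [-0.04  0.35 -0.04] shift cm [ 0.33 -0.13 11.02]
[0.56561891 0.07454379 0.12823885] 2.3 [0.12033649 0.05965759 0.31261833]
(array([0.57132876, 0.00236934]), (0.037265993654727936, 0.061491597443819046), 175.75535583496094)
```

View pics/s1.png

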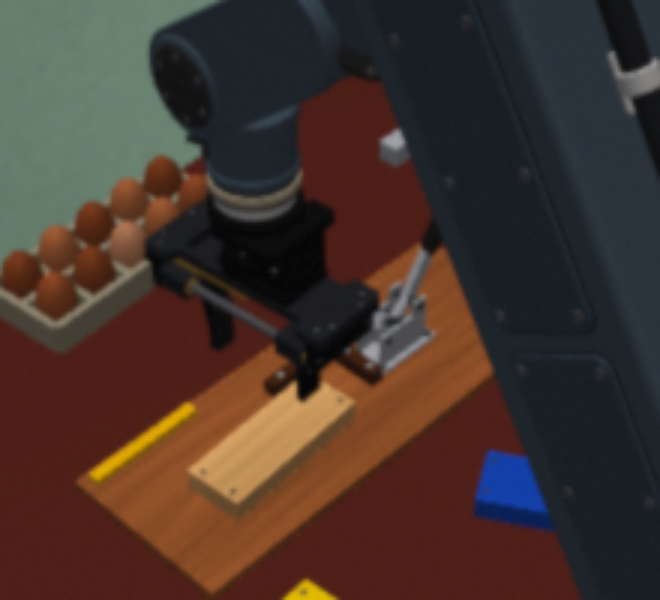

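The side view shows the gripper straddling the board, its jaw axis across the 60 mm, with the clamp clear. I'll descend and grip lightly.

Emit:
{"name": "step_arm", "arguments": {"series": [[[0, 0, 0], [0.2, 0, 4], 1], [[0, 0, 0], [0.2, 0, 8], 1], [[0, 0, 0], [0.2, 0, 10], 1], [[0, 0, 0], [0.2, 0, 11], 1], [[0, 0, 0], [0.2, 0, 11], 1], [[0, 0, 0], [0.2, 0, 11], 1]], "force": 15}}

```text
time_s: 3.15
position: [0.5709, 0.0742, 0.022]
ee_rot: [[0.999, 0.044, 0.003], [0.044, -0.999, -0.0], [0.003, 0.0, -1.0]]
force: [0.3, -0.1, 0.4]
width: 0.0867
```

Run:
```python
from h import *
go(np.array([.5682,.0760,.018]),Rd(2.56)); s=r.read_state();print(s["position"],s["time_s"],s["force"],tojig(s["position"]))
```

```text
turn [ 0.02 -0.17 -0.06] shift cm [-0.26 -0.19  0.4 ]
[0.57089412 0.07418083 0.02199619] 3.15 [ 0.27090053 -0.12508022  0.37224452] [0.13193372 0.04662359 0.02199619]
```

Emit:
{"name": "step_arm", "arguments": {"series": [[[0, 0, 0], [-0.3, 0, 0.3], 1], [[0, 0, 0], [-0.3, 0, 0.3], 0.5], [[0, 0, 0], [-0.3, 0, 0.3], 0.0], [[0, 0, 0], [-0.3, 0, 0.3], -0.3], [[0, 0, 0], [-0.3, 0, 0.3], -0.3], [[0, 0, 0], [-0.3, 0, 0.3], -0.3]], "force": 15}}

```text
time_s: 3.9
position: [0.567, 0.0742, 0.0176]
ee_rot: [[0.999, 0.044, 0.001], [0.044, -0.999, -0.0], [0.001, 0.0, -1.0]]
force: [0.8, -0.4, -0.3]
width: 0.0595
```

Run:
```python
from h import *
s=r.read_state();print(s["position"],s["time_s"],s["force"],s["width"],tojig(s["position"]))
go(P(.095,.034,s["position"][2]),Rd(-1.57))
```

```text
[0.56695505 0.07417521 0.01762378] 3.9 [ 0.76582527 -0.36460963 -0.27504267] 0.05951629245821564 [0.13182012 0.05056102 0.01762378]
turn [ 0.   -0.04  4.07] shift cm [1.39 3.79 0.  ]
```

Emit:
{"name": "step_arm", "arguments": {"series": [[[0, 0, 1], [0.3, 0.8, 0], -0.3], [[0, 0, 2], [0.6, 1.6, 0], -0.3], [[0, 0, 3], [0.9, 2.4, 0], -0.3], [[0, 0, 4], [1.2, 3.2, 0], -0.3], [[0, 0, 4.1], [1.3, 3.5, 0], -0.3], [[0, 0, 4.1], [1.3, 3.5, 0], -0.3], [[0, 0, 4.1], [1.3, 3.5, 0], -0.3]]}}

```text
time_s: 4.78
position: [0.5815, 0.0393, 0.0176]
ee_rot: [[1.0, -0.028, 0.001], [-0.028, -1.0, -0.001], [0.001, 0.001, -1.0]]
force: [-0.3, -2.4, 1.8]
width: 0.06
```

Run:
```python
from h import *
s=r.read_state();print(s["position"],s["time_s"],s["force"],s["moment"],s["width"],tojig(s["position"]))
```

```text
[0.58153994 0.03929308 0.01761511] 4.775 [-0.28501735 -2.4075042   1.81264425] [-0.21191987 -0.14220856  0.00503352] 0.059990849947780575 [0.09735089 0.03502546 0.01761511]
```

Emit:
{"name": "step_arm", "arguments": {"series": [[[0, 0, 0], [0, 0.15, 0], -0.3], [[0, 0, 0], [0, 0.3, 0], -0.3], [[0, 0, 0], [0, 0.45, 0], -0.3], [[0, 0, 0], [0, 0.6, 0], -0.3], [[0, 0, 0], [0, 0.6, 0], -0.3]]}}

```text
time_s: 5.4
position: [0.5809, 0.0337, 0.0176]
ee_rot: [[1.0, -0.028, -0.0], [-0.028, -1.0, -0.0], [-0.0, 0.0, -1.0]]
force: [-1.1, 0.8, 3.0]
width: 0.0601
```

Emit:
{"name": "step_arm", "arguments": {"series": [[[0, 0, 0], [0, 0.1, 0], -0.3], [[0, 0, 0], [0, 0.2, 0], -0.3], [[0, 0, 0], [0, 0.2, 0], -0.3]]}}

```text
time_s: 5.78
position: [0.5809, 0.0317, 0.0176]
ee_rot: [[1.0, -0.028, 0.0], [-0.028, -1.0, -0.0], [0.0, 0.0, -1.0]]
force: [0.4, 1.9, 2.8]
width: 0.0598
```

Emit:
{"name": "step_arm", "arguments": {"series": [[[0, 0, 0], [0, 0.05, 0], -0.3], [[0, 0, 0], [0, 0.1, 0], -0.3], [[0, 0, 0], [0, 0.1, 0], -0.3]]}}

```text
time_s: 6.15
position: [0.5809, 0.0308, 0.0176]
ee_rot: [[1.0, -0.028, 0.0], [-0.028, -1.0, 0.0], [0.0, -0.0, -1.0]]
force: [0.4, 1.8, 3.5]
width: 0.0601
```

Emit:
{"name": "step_arm", "arguments": {"series": [[[0, 0, 0], [0, 0.05, 0], -0.3], [[0, 0, 0], [0, 0.1, 0], -0.3], [[0, 0, 0], [0, 0.1, 0], -0.3]]}}

```text
time_s: 6.52
position: [0.5809, 0.0303, 0.0176]
ee_rot: [[1.0, -0.028, 0.0], [-0.028, -1.0, 0.001], [0.0, -0.001, -1.0]]
force: [1.1, 4.3, 4.0]
width: 0.0601
```

Emit:
{"name": "step_arm", "arguments": {"series": [[[0, 0, 0], [0.1, 0, 0], -0.3], [[0, 0, 0], [0.2, 0, 0], -0.3], [[0, 0, 0], [0.3, 0, 0], -0.3], [[0, 0, 0], [0.3, 0, 0], -0.3]]}}

```text
time_s: 7.02
position: [0.581, 0.0303, 0.0177]
ee_rot: [[1.0, -0.028, -0.006], [-0.028, -1.0, 0.001], [-0.006, -0.001, -1.0]]
force: [-5.3, 4.4, 8.1]
width: 0.0601
```

Emit:
{"name": "step_arm", "arguments": {"series": [[[0, 0, 0], [0.05, 0, 0], -0.3], [[0, 0, 0], [0.1, 0, 0], -0.3], [[0, 0, 0], [0.1, 0, 0], -0.3]]}}

```text
time_s: 7.4
position: [0.581, 0.0303, 0.0176]
ee_rot: [[1.0, -0.028, -0.008], [-0.028, -1.0, 0.001], [-0.008, -0.001, -1.0]]
force: [-6.0, 4.1, 8.7]
width: 0.0599
```

Run:
```python
from h import *
s=r.read_state();print(s["position"],s["time_s"],s["force"],s["moment"],s["width"],tojig(s["position"]))
```

```text
[0.58100001 0.03026774 0.01761376] 7.4 [-5.95343164  4.12730809  8.70555024] [ 0.65056237  0.65754259 -0.06249887] 0.059915795679477024 [0.08831414 0.03531778 0.01761376]
```

Run:
```python
from h import *
s=cam("side");t=cam("top")
a=cv2.resize(s[0][180:290,230:360],(650,550),interpolation=cv2.INTER_CUBIC)
cv2.imwrite("pics/s2.png",a)
cv2.imwrite("pics/t2.png",cv2.resize(t[0][165:270,240:450],None,fx=3.8,fy=3.8,interpolation=cv2.INTER_CUBIC))
```

```text
(no output)
```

View pics/s2.png

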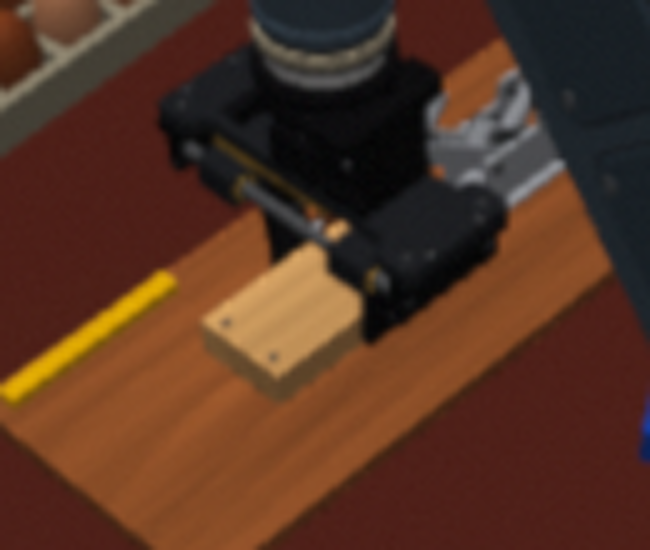

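View pics/t2.png

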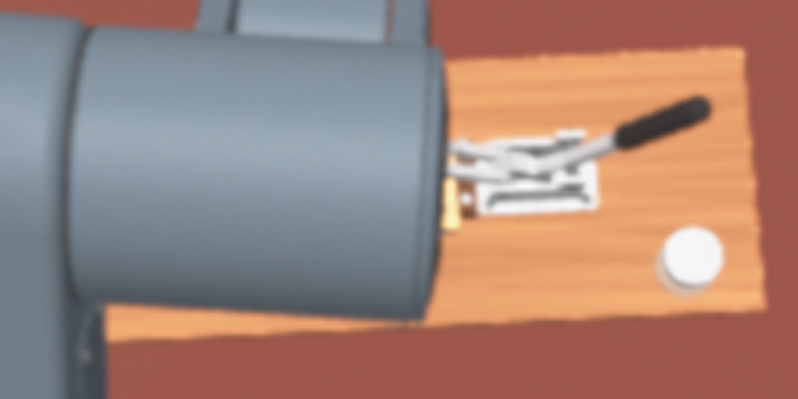

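Board inner end now meets the end stop (top crop near (460,205)). The side view shows the board gripped and flat. Next I'll check how far its long edge is from the side stop.

Run:
```python
from h import *
t=cam("top"); s=cam("side")
f=cv2.imread("pics/top0.png")
tp=lambda x,y:(240+(x-1.4)/3.8,165+(y-1.4)/3.8)
print("board corner top",tojig(ray(t,tp(460,230),.036)[0]))
for q in [(340,121),(437,116),(437,136),(340,143),(456,217),(456,182)]: print("stop",q,tojig(ray(t,tp(*q),.028)[0]))
for q in [(203,322),(273,372)]: print("side cam board",tojig(ray(s,(230+(q[0]-2)/5,180+(q[1]-2)/5),.036)[0]))
# column profile through side stop in original top image
for col in (335,350): print(col,[tuple(int(v) for v in f[y,col]) for y in range(193,206)])
print(r.read_state()["time_s"])
```

```text
board corner top [-0.00127765  0.06821318  0.036     ]
stop (340, 121) [ 0.07348827 -0.01161066  0.028     ]
stop (437, 116) [ 0.00899621 -0.01189557  0.028     ]
stop (437, 136) [0.00976407 0.00182957 0.028     ]
stop (340, 143) [0.07419884 0.0034803  0.028     ]
stop (456, 217) [0.00036645 0.05749933 0.028     ]
stop (456, 182) [-0.00099978  0.03381326  0.028     ]
side cam board [0.16112232 0.009667   0.036     ]
side cam board [0.16007027 0.06278618 0.036     ]
335 [(113, 166, 235), (108, 159, 230), (100, 145, 218), (105, 132, 186), (161, 171, 195), (212, 214, 221), (191, 195, 209), (116, 126, 154), (60, 81, 119), (70, 100, 152), (98, 144, 217), (121, 175, 238), (159, 216, 246)]
350 [(109, 160, 232), (100, 145, 218), (92, 124, 185), (115, 131, 168), (146, 156, 181), (130, 142, 170), (90, 107, 144), (78, 92, 125), (122, 127, 141), (178, 180, 190), (195, 197, 205), (172, 172, 175), (143, 142, 144)]
7.6
```

Emit:
{"name": "step_arm", "arguments": {"series": [[[0, 0, 0], [0, -0.05, -0.05], -0.3], [[0, 0, 0], [0, -0.05, -0.1], -0.3], [[0, 0, 0], [0, -0.05, -0.1], -0.3]]}}

```text
time_s: 7.98
position: [0.5843, 0.0302, 0.0178]
ee_rot: [[1.0, -0.028, -0.002], [-0.028, -1.0, 0.0], [-0.002, -0.0, -1.0]]
force: [-1.2, 1.8, -2.7]
width: 0.0599
```

That confirms friction from downward load was holding the board. It has now slid 3 mm nearer the side stop.

Emit:
{"name": "step_arm", "arguments": {"series": [[[0, 0, 0], [0.05, 0, 0], -0.3], [[0, 0, 0], [0.1, 0, 0], -0.3], [[0, 0, 0], [0.1, 0, 0], -0.3]]}}

```text
time_s: 8.35
position: [0.5861, 0.0301, 0.0184]
ee_rot: [[1.0, -0.028, 0.0], [-0.028, -1.0, -0.0], [0.0, 0.0, -1.0]]
force: [-0.6, 3.3, -2.4]
width: 0.0596
```

Emit:
{"name": "step_arm", "arguments": {"series": [[[0, 0, 0], [0.05, 0, 0], -0.3], [[0, 0, 0], [0.1, 0, 0], -0.3], [[0, 0, 0], [0.1, 0, 0], -0.3]]}}

```text
time_s: 8.72
position: [0.5861, 0.0302, 0.0184]
ee_rot: [[1.0, -0.028, -0.002], [-0.028, -1.0, 0.0], [-0.002, -0.0, -1.0]]
force: [-2.5, 2.1, -1.8]
width: 0.0596
```

Emit:
{"name": "step_arm", "arguments": {"series": [[[0, 0, 0], [0.05, 0, 0.05], -0.3], [[0, 0, 0], [0.1, 0.05, 0.05], -0.3], [[0, 0, 0], [0.1, 0.05, 0.05], -0.3]]}}

```text
time_s: 9.1
position: [0.5861, 0.0302, 0.018]
ee_rot: [[1.0, -0.028, -0.004], [-0.028, -1.0, 0.001], [-0.004, -0.001, -1.0]]
force: [-4.4, 3.6, 0.8]
width: 0.06
```

Run:
```python
from h import *
s=r.read_state();print(s["position"],s["time_s"],s["force"],s["moment"],s["width"],tojig(s["position"]))
```

```text
[0.58612906 0.0301655  0.0179932 ] 9.1 [-4.4181571   3.61443183  0.78597643] [ 0.46928745  0.75306905 -0.22071363] 0.06002245828113969 [0.08835254 0.03018787 0.0179932 ]
```

Emit:
{"name": "step_arm", "arguments": {"series": [[[0, 0, 0], [0.05, 0.03, 0], -0.3], [[0, 0, 0], [0.1, 0.06, 0], -0.3], [[0, 0, 0], [0.1, 0.06, 0], -0.3], [[0, 0, 0], [0.1, 0.06, 0], -0.3], [[0, 0, 0], [0.1, 0.06, 0], -0.3]]}}

```text
time_s: 9.72
position: [0.5861, 0.0302, 0.018]
ee_rot: [[1.0, -0.028, -0.005], [-0.028, -1.0, 0.002], [-0.005, -0.002, -1.0]]
force: [-6.4, 5.2, 2.2]
width: 0.0602
```

Emit:
{"name": "step_arm", "arguments": {"series": [[[0, 0, 0], [-0.15, -0.08, 0], -0.3], [[0, 0, 0], [-0.15, -0.08, 0], -0.3], [[0, 0, 0], [-0.15, -0.08, 0], 0.7], [[0, 0, 0], [-0.15, -0.08, 0], 0.7], [[0, 0, 0], [-0.15, -0.08, 0], 0.7]]}}

```text
time_s: 10.35
position: [0.5894, 0.0291, 0.0187]
ee_rot: [[1.0, -0.028, 0.004], [-0.028, -1.0, -0.001], [0.004, 0.001, -1.0]]
force: [1.0, 0.9, -0.5]
width: 0.0728
```

Run:
```python
from h import *
s=r.read_state();print(s["position"],s["time_s"],s["force"],s["moment"],s["width"],tojig(s["position"]))
```

```text
[0.5894118  0.02913537 0.01867873] 10.35 [ 1.03733609  0.85131363 -0.50748141] [-0.01527497 -0.05649886 -0.00282869] 0.07281577535441625 [0.08741277 0.02687812 0.01867873]
```

Emit:
{"name": "step_arm", "arguments": {"series": [[[0, 0, 0], [0, 0, -3], 0.7], [[0, 0, 0], [-0.3, 0, -6], 0.7], [[0, 0, 0], [-0.3, -5, -6], -1], [[0, 0, 0], [-0.3, -10, -6], -1], [[0, 0, 0], [-0.3, -10, -6], -1], [[0, 0, 0], [-0.3, -10, -3], -1], [[0, 0, 0], [-0.3, -10, 0], -1], [[0, 0, 0], [-0.3, -10, 0], -1]], "force": 20}}

```text
time_s: 11.35
position: [0.5858, 0.1287, 0.0161]
ee_rot: [[1.0, -0.029, -0.004], [-0.029, -1.0, -0.001], [-0.004, 0.001, -1.0]]
force: [0.6, 0.4, -0.0]
width: 0.0219
```

Run:
```python
from h import *
s=r.read_state();print(s["position"],s["time_s"],s["force"],s["moment"],s["width"],tojig(s["position"]))
```

```text
[0.58582178 0.12866161 0.0161488 ] 11.35 [ 0.57137179  0.40303246 -0.02231063] [-0.01667856 -0.10472559  0.00192632] 0.021877525748721413 [0.18680321 0.03319492 0.0161488 ]
```

Emit:
{"name": "step_arm", "arguments": {"series": [[[0, 0, 0], [0.2, 0.4, -0.3], -1], [[0, 0, 0], [0.2, 0.8, -0.3], -1], [[0, 0, 0], [0.2, 1.1, -0.3], -1], [[0, 0, 0], [0.2, 1.3, -0.3], -1], [[0, 0, 0], [0.2, 1.4, -0.3], -1], [[0, 0, 0], [0.2, 1.4, -0.3], -1]]}}

```text
time_s: 12.1
position: [0.5887, 0.1158, 0.0211]
ee_rot: [[1.0, -0.028, -0.0], [-0.028, -1.0, 0.0], [-0.0, -0.0, -1.0]]
force: [-0.2, 0.1, -0.0]
width: 0.0003
```

Emit:
{"name": "step_arm", "arguments": {"series": [[[0, 0, 0], [0, 0.1, 0], -1], [[0, 0, 0], [0, 0.2, 0], -1], [[0, 0, 0], [0, 0.2, 0], -1]]}}

```text
time_s: 12.48
position: [0.5887, 0.1138, 0.021]
ee_rot: [[1.0, -0.028, -0.0], [-0.028, -1.0, 0.0], [-0.0, -0.0, -1.0]]
force: [0.2, -0.3, 0.0]
width: 0.0005
```

Emit:
{"name": "step_arm", "arguments": {"series": [[[0, 0, 0], [0, 0.1, 0], -1], [[0, 0, 0], [0, 0.2, 0], -1], [[0, 0, 0], [0, 0.2, 0], -1]]}}

```text
time_s: 12.85
position: [0.5887, 0.1129, 0.0211]
ee_rot: [[1.0, -0.029, 0.0], [-0.029, -1.0, 0.002], [0.0, -0.002, -1.0]]
force: [0.2, 5.2, -0.6]
width: 0.0003
```

Emit:
{"name": "step_arm", "arguments": {"series": [[[0, 0, 0], [0, 0.05, 0], -1], [[0, 0, 0], [0, 0.05, 0], -1], [[0, 0, 0], [0, 0.05, 0], -1]]}}

```text
time_s: 13.22
position: [0.5886, 0.1129, 0.0211]
ee_rot: [[1.0, -0.029, 0.0], [-0.029, -1.0, 0.002], [0.0, -0.002, -1.0]]
force: [0.3, 6.3, -0.7]
width: 0.0002
```

Emit:
{"name": "step_arm", "arguments": {"series": [[[0, 0, 0], [0, -0.7, 0], -1], [[0, 0, 0], [0, -1.2, -2], -1], [[0, 0, 0], [0, -1.2, -6], -1], [[0, 0, 0], [0, -1.2, -8], -1], [[0, 0, 0], [0, -1.2, -8], -1]]}}

```text
time_s: 13.85
position: [0.5904, 0.1231, 0.1028]
ee_rot: [[1.0, -0.028, 0.004], [-0.028, -1.0, -0.001], [0.004, 0.0, -1.0]]
force: [-0.2, -1.0, 0.4]
width: 0.0005
```

Run:
```python
from h import *
s=r.read_state();print(s["position"],s["time_s"],s["force"],s["width"],tojig(s["position"]))
# stage for the side push: outside +y face at jig x .068
go(P(.068,.10,.10),Rd(-1.57)); go(P(.068,.10,.022),Rd(-1.57))
s=cam("side"); cv2.imwrite("pics/s3.png",cv2.resize(s[0][180:290,230:360],(650,550),interpolation=cv2.INTER_CUBIC))
```

```text
[0.59035008 0.12312741 0.10279219] 13.85 [-0.17636798 -1.0278338   0.43355488] 0.0005222171081576563 [0.18139521 0.02851662 0.10279219]
turn [ 0.03 -0.24 -0.01] shift cm [-7.15 11.34  0.25]
turn [ 0.03 -0.24 -0.01] shift cm [-7.18 11.34  8.05]
```

View pics/s3.png

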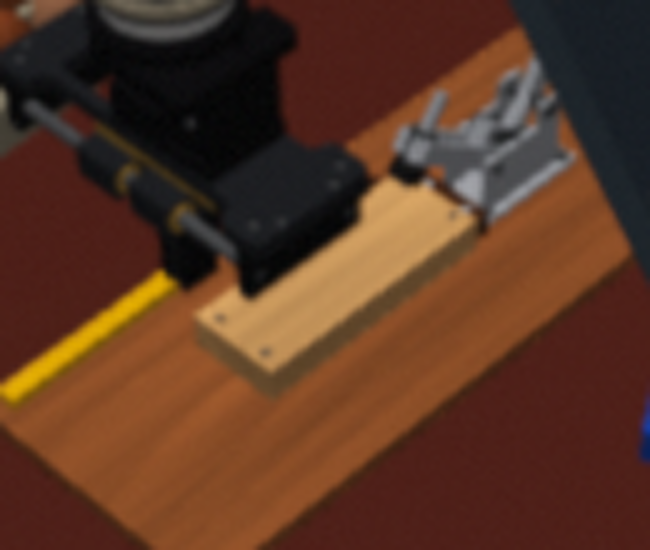

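The board's outer end is clear and the board looks flush in the stops' corner. Its top corners in the crop are at (197,318), (268,365) and (478,212). I'll finish with a light squaring push on its side opposite the side stop, with the tool tilted 20° so the body stays clear of the clamp.

Emit:
{"name": "step_arm", "arguments": {"series": [[[0, 0, 0], [-5, 2, 0], -1], [[-10, 0, 0], [-7.2, 7, 0], -1], [[-20, 0, 0], [-7.2, 11.9, 0], -1], [[-20, 0, 0], [-7.2, 11.9, 2], -1], [[-20, 0, 0], [-7.2, 11.9, 5], -1], [[-20, 0, 0], [-7.2, 11.9, 7.6], -1], [[-20, 0, 0], [-7.2, 11.9, 7.6], -1]]}}

```text
time_s: 14.78
position: [0.5113, 0.0062, 0.0224]
ee_rot: [[1.0, -0.024, -0.016], [-0.028, -0.939, -0.342], [-0.007, 0.342, -0.94]]
force: [0.2, 0.4, 0.4]
width: 0.0008
```

Run:
```python
from h import *
s=r.read_state();print(s["position"],s["time_s"],s["force"],tojig(s["position"]),s["ee_rot"])
```

```text
[0.51126557 0.00620225 0.02237513] 14.775 [0.22399977 0.41133873 0.40094348] [0.06234619 0.10436636 0.02237513] [[ 0.99958952 -0.02381186 -0.01593099]
 [-0.02782532 -0.93932214 -0.34190594]
 [-0.00682291  0.34220888 -0.93959913]]
```

Emit:
{"name": "step_arm", "arguments": {"series": [[[0, 0, 0], [0.6, 0, 0], -1], [[0, 0, 0], [1.2, 0, 0], -1], [[0, 0, 0], [1.7, 0, 0], -1], [[0, 0, 0], [2.0, 0, 0], -1], [[0, 0, 0], [2.2, 0, 0], -1], [[0, 0, 0], [2.2, 0, 0], -1]]}}

```text
time_s: 15.52
position: [0.5358, 0.0057, 0.0251]
ee_rot: [[1.0, -0.026, -0.009], [-0.028, -0.939, -0.342], [0.0, 0.342, -0.94]]
force: [0.6, 0.4, 0.1]
width: 0.0004
```

Emit:
{"name": "step_arm", "arguments": {"series": [[[0, 0, 0], [0.1, 0, 0], -1], [[0, 0, 0], [0.2, 0, 0], -1], [[0, 0, 0], [0.3, 0, 0], -1], [[0, 0, 0], [0.3, 0, 0], -1]]}}

```text
time_s: 16.02
position: [0.5388, 0.0057, 0.025]
ee_rot: [[1.0, -0.026, -0.009], [-0.028, -0.939, -0.342], [0.0, 0.342, -0.94]]
force: [0.3, 0.4, -0.4]
width: 0.0001
```

Emit:
{"name": "step_arm", "arguments": {"series": [[[0, 0, 0], [0.1, 0, 0], -1], [[0, 0, 0], [0.2, 0, 0], -1], [[0, 0, 0], [0.3, 0, 0], -1], [[0, 0, 0], [0.3, 0, 0], -1]]}}

```text
time_s: 16.52
position: [0.5418, 0.0056, 0.025]
ee_rot: [[1.0, -0.026, -0.009], [-0.028, -0.939, -0.342], [0.0, 0.342, -0.94]]
force: [0.5, 0.5, -0.2]
width: 0.0003
```

Emit:
{"name": "step_arm", "arguments": {"series": [[[0, 0, 0], [0.1, 0, 0], -1], [[0, 0, 0], [0.2, 0, 0], -1], [[0, 0, 0], [0.2, 0, 0], -1]]}}

```text
time_s: 16.9
position: [0.5438, 0.0055, 0.0251]
ee_rot: [[1.0, -0.026, -0.009], [-0.028, -0.939, -0.342], [0.0, 0.342, -0.94]]
force: [0.2, -0.5, 0.6]
width: 0.0002
```

Emit:
{"name": "step_arm", "arguments": {"series": [[[0, 0, 0], [0.1, 0, 0], -1], [[0, 0, 0], [0.2, 0, 0], -1], [[0, 0, 0], [0.2, 0, 0], -1]]}}

```text
time_s: 17.27
position: [0.5458, 0.0055, 0.0251]
ee_rot: [[1.0, -0.026, -0.009], [-0.028, -0.939, -0.342], [0.0, 0.342, -0.94]]
force: [0.6, -0.5, 0.3]
width: 0.0001
```

Emit:
{"name": "step_arm", "arguments": {"series": [[[0, 0, 0], [0.1, 0, 0], -1], [[0, 0, 0], [0.2, 0, 0], -1], [[0, 0, 0], [0.2, 0, 0], -1]]}}

```text
time_s: 17.65
position: [0.5463, 0.0054, 0.0249]
ee_rot: [[1.0, -0.026, -0.012], [-0.029, -0.939, -0.342], [-0.003, 0.342, -0.94]]
force: [-3.8, 0.3, 0.7]
width: 0.0005
```

Emit:
{"name": "step_arm", "arguments": {"series": [[[0, 0, 0], [0.08, 0, 0], -1], [[0, 0, 0], [0.15, 0, 0], -1], [[0, 0, 0], [0.15, 0, 0], -1], [[0, 0, 0], [0.15, 0, 0], -1]]}}

```text
time_s: 18.15
position: [0.5463, 0.0054, 0.0249]
ee_rot: [[1.0, -0.026, -0.015], [-0.029, -0.939, -0.343], [-0.005, 0.343, -0.939]]
force: [-6.7, 1.8, 4.9]
width: 0.0005
```

Emit:
{"name": "step_arm", "arguments": {"series": [[[0, 0, 0], [-0.5, 0, 0], -1], [[0, 0, 0], [-2, 0, 0], -1], [[0, 0, 0], [-5, 0, 0], -1], [[0, 0, 0], [-5, -2, -5], -1], [[0, 0, 0], [-5, -4, -11], -1], [[20, 0, 0], [-5, -6, -16.5], -1], [[20, 0, 0], [-5, -6, -16.5], -1], [[20, 0, 0], [-5, -6, -16.5], -1]]}}

```text
time_s: 19.15
position: [0.5041, 0.1176, 0.161]
ee_rot: [[0.999, -0.032, 0.005], [-0.032, -0.999, -0.001], [0.005, 0.001, -1.0]]
force: [-0.0, -0.3, -0.3]
width: 0.0008
```

Run:
```python
from h import *
s=r.read_state();print(s["position"],s["time_s"],s["force"],tojig(s["position"]))
t=cam("top"); cv2.imwrite("pics/t3.png",cv2.resize(t[0][165:270,240:450],None,fx=3.8,fy=3.8,interpolation=cv2.INTER_CUBIC))
b=board(t); print(b,tojig(np.r_[b[0],.036]))
```

```text
[0.50411114 0.11760243 0.16099901] 19.15 [-0.04947824 -0.30705337 -0.27182983] [0.1735084  0.11457171 0.16099901]
(array([0.58542806, 0.00624142]), (0.12933656573295593, 0.061075542122125626), 88.31132507324219) [0.06441823 0.03023281 0.036     ]
```

The board's measured skew against the jig is -0.1°, with y at 0.0302 and the inner end at x = 0, so it's home. Next, the clamp.

```bash
cat >> h.py <<'E'
def T(tilt):  # tool down, pointing towards jig -x by tilt deg
    return Rd(-1.57)@Ro.from_euler("x",-tilt,degrees=True).as_matrix()
def way(q,tilt,clear=0,L=.100):
    th=1.09-q; n=np.array([np.sin(th),np.cos(th)])
    c=np.array([-.074,.062])+L*np.array([-np.cos(th),np.sin(th)])+n*(.009+clear+.0108*abs(np.sin(np.pi/2-th-(np.pi/2-th)+th-np.radians(tilt))))
    return P(c[0],.030,c[1])
E
python3 - <<'E'
from h import *
w=way(0,30,.012); print(tojig(w)); w2=w.copy(); w2[2]=.25
go(w2,T(30)); go(w,T(30))
E
```

```text
[-0.09649113  0.03        0.16305511]
turn [-29.89  -0.07  -0.21] shift cm [ 8.66 27.05 -8.92]
turn [-29.89  -0.07  -0.21] shift cm [ 8.64 27.03 -0.23]
```

Emit:
{"name": "step_arm", "arguments": {"series": [[[0, 0, 0], [1, 2, -5.5], -1], [[0, 0, 0], [4, 6, -9], -1], [[-10, 0, 0], [6, 11, -9], -1], [[-20, 0, 0], [8.6, 16, -9], -1], [[-30, 0, 0], [8.6, 21, -9], -1], [[-30, 0, 0], [8.6, 26, -9], -1], [[-30, 0, 0], [8.6, 27, -9], -1], [[-30, 0, 0], [8.6, 27, -9], -1]]}}

```text
time_s: 20.2
position: [0.5808, -0.1527, 0.2488]
ee_rot: [[1.0, -0.025, -0.015], [-0.029, -0.866, -0.5], [-0.0, 0.5, -0.866]]
force: [-0.5, 0.7, 0.3]
width: 0.0006
```

Run:
```python
from h import *
s=r.read_state();print(tojig(s["position"]),s["time_s"],s["force"])
go(way(0,30,.012),T(30))
c=cam("side"); cv2.imwrite("pics/s4.png",cv2.resize(c[0][100:260,260:420],None,fx=3.6,fy=3.6,interpolation=cv2.INTER_CUBIC))
b=board(cam("top")); print(b,tojig(np.r_[b[0],.036]))
```

```text
[-0.09455236  0.03046359  0.24881857] 20.2 [-0.54503463  0.6868111   0.27035078]
turn [ 0.01  0.07 -0.06] shift cm [ 0.05 -4.12  7.52]
(array([ 0.71147478, -0.12209904]), (0.008386876434087753, 0.052468299865722656), 160.7503433227539) [-0.06041892 -0.0992845   0.036     ]
```

View pics/s4.png

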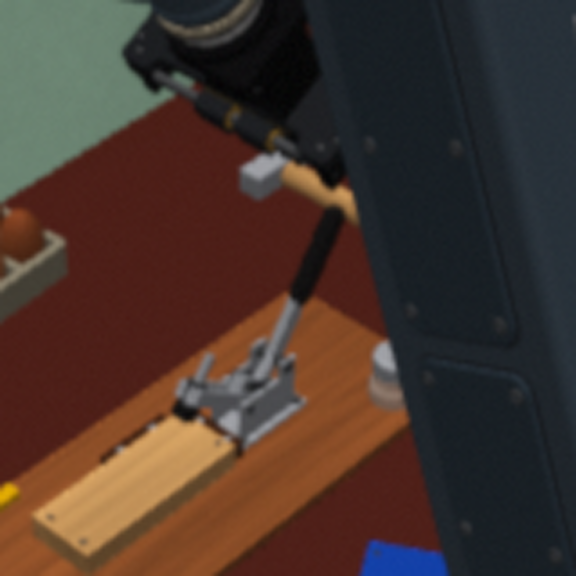

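The board sits home under the raised foot, which is at crop (185,408). The sleeve's upper end is at (335,215), just below the gripper. I'll descend on the board side of the sleeve.

Emit:
{"name": "step_arm", "arguments": {"series": [[[0, 0, 0], [0, -2, 3.7], -1], [[0, 0, 0], [0, -4.1, 7.5], -1], [[0, 0, 0], [0, -4.1, 7.5], -1], [[0, 0, 0], [0, -4.1, 7.5], -1]]}}

```text
time_s: 20.8
position: [0.5818, -0.1543, 0.1655]
ee_rot: [[1.0, -0.024, -0.012], [-0.027, -0.865, -0.501], [0.002, 0.501, -0.866]]
force: [0.7, 0.3, 0.5]
width: 0.0004
```

Run:
```python
from h import *
s=r.read_state();print(tojig(s["position"]),s["time_s"],s["force"])
for q,t in [(0,30),(.1,30),(.2,30),(.3,30),(.4,30),(.5,30),(.6,25),(.7,20),(.8,15),(.9,10),(.97,10)]:
    print(q,end=" "); go(way(q,t),T(t))
```

```text
[-0.09613413  0.02942054  0.16547678] 20.8 [0.74287939 0.32564866 0.54370742]
0 turn [ 0.05 -0.12 -0.02] shift cm [-0.06  0.55  1.24]
0.1 turn [ 0.05 -0.12 -0.02] shift cm [-0.06  1.22  2.12]
0.2 turn [ 0.05 -0.12 -0.02] shift cm [-0.06  1.78  3.07]
0.3 turn [ 0.05 -0.12 -0.02] shift cm [-0.07  2.24  4.08]
0.4 turn [ 0.05 -0.12 -0.02] shift cm [-0.07  2.59  5.14]
0.5 turn [ 0.05 -0.12 -0.02] shift cm [-0.07  2.82  6.22]
0.6 turn [ 5.05 -0.12 -0.01] shift cm [-0.07  2.93  7.24]
0.7 turn [ 1.005e+01 -1.200e-01 -1.000e-02] shift cm [-0.07  2.94  8.25]
0.8 turn [15.05 -0.12 -0.  ] shift cm [-0.08  2.85  9.27]
0.9 turn [20.05 -0.12  0.  ] shift cm [-0.08  2.65 10.26]
0.97 turn [20.05 -0.12  0.  ] shift cm [-0.08  2.47 10.9 ]
```

Emit:
{"name": "step_arm", "arguments": {"series": [[[0, 0, 0], [0, 0.55, 1.2], -1], [[0, 0, 0], [0, 0.9, 1.7], -1], [[0, 0, 0], [0, 1.2, 2.1], -1], [[0, 0, 0], [0, 1.5, 2.6], -1], [[0, 0, 0], [0, 1.8, 3.1], -1], [[0, 0, 0], [0, 2.0, 3.6], -1], [[0, 0, 0], [0, 2.25, 4.1], -1], [[0, 0, 0], [0, 2.25, 4.1], -1]]}}

```text
time_s: 21.8
position: [0.5792, -0.195, 0.1394]
ee_rot: [[1.0, -0.024, -0.015], [-0.028, -0.866, -0.5], [-0.001, 0.5, -0.866]]
force: [-0.1, -0.0, 0.8]
width: 0.0002
```

Run:
```python
from h import *
s=r.read_state();print(tojig(s["position"]),s["time_s"],s["force"])
for q,t in [(.4,30),(.5,30),(.6,25),(.7,20),(.8,15),(.9,10),(.97,10)]:
    print(q,end=" "); go(way(q,t),T(t))
c=cam("side"); cv2.imwrite("pics/s5.png",cv2.resize(c[0][140:260,270:420],None,fx=3.8,fy=3.8,interpolation=cv2.INTER_CUBIC))
```

```text
[-0.13695087  0.03091918  0.13939205] 21.8 [-0.11138072 -0.04013132  0.79151531]
0.4 turn [-0.01  0.08 -0.03] shift cm [0.09 0.36 0.83]
0.5 turn [-0.01  0.08 -0.03] shift cm [0.09 0.59 1.92]
0.6 turn [ 4.99  0.08 -0.03] shift cm [0.1  0.71 2.93]
0.7 turn [ 9.99  0.08 -0.03] shift cm [0.1  0.72 3.95]
0.8 turn [14.99  0.07 -0.04] shift cm [0.1  0.62 4.96]
0.9 turn [19.99  0.07 -0.04] shift cm [0.1  0.43 5.96]
0.97 turn [19.99  0.07 -0.04] shift cm [0.1  0.25 6.6 ]
```

View pics/s5.png

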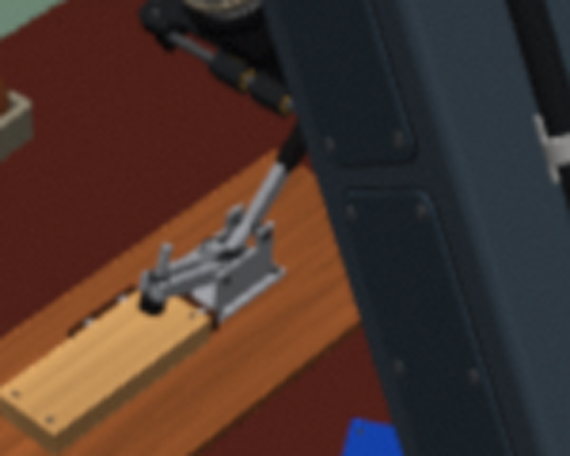

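The handle is following and the foot at (152,298) is coming down over the board. I'll continue.

Emit:
{"name": "step_arm", "arguments": {"series": [[[0, 0, 0], [0.1, 0.3, 0.5], -1], [[0, 0, 0], [0.1, 0.4, 0.9], -1], [[0, 0, 0], [0.1, 0.5, 1.4], -1], [[0, 0, 0], [0.1, 0.6, 1.9], -1], [[2.5, 0, 0], [0.1, 0.65, 2.4], -1], [[5, 0, 0], [0.1, 0.7, 2.9], -1], [[5, 0, 0], [0.1, 0.7, 2.9], -1]]}}

```text
time_s: 22.72
position: [0.5799, -0.2156, 0.1183]
ee_rot: [[1.0, -0.027, -0.012], [-0.029, -0.906, -0.422], [0.001, 0.422, -0.906]]
force: [0.1, 2.1, 1.5]
width: 0.0005
```

Run:
```python
from h import *
s=r.read_state();print(tojig(s["position"]),s["time_s"],s["force"])
for q,t in [(.6,25),(.7,20),(.8,15),(.85,15),(.9,10),(.97,10)]:
    print(q,end=" "); go(way(q,t),T(t))
```

```text
[-0.15749175  0.0296423   0.11833548] 22.725 [0.14746851 2.12840744 1.52388635]
0.6 turn [-0.01  0.01 -0.12] shift cm [-0.04 -0.01  0.08]
0.7 turn [ 4.99  0.01 -0.12] shift cm [-0.04  0.09  1.1 ]
0.8 turn [ 9.99  0.   -0.12] shift cm [-0.04  0.08  2.11]
0.85 turn [ 9.99  0.   -0.12] shift cm [-0.04  0.04  2.62]
0.9 turn [14.99 -0.   -0.12] shift cm [-0.04 -0.03  3.13]
0.97 turn [14.99 -0.   -0.12] shift cm [-0.04 -0.15  3.78]
```

Emit:
{"name": "step_arm", "arguments": {"series": [[[1.5, 0, 0], [0, 0.1, 0.4], -1], [[3, 0, 0], [0, 0.1, 0.8], -1], [[5, 0, 0], [0, 0.1, 1.2], -1], [[6.5, 0, 0], [0, 0.1, 1.5], -1], [[6.5, 0, 0], [0, 0.1, 1.5], -1]]}}

```text
time_s: 23.35
position: [0.5798, -0.223, 0.1056]
ee_rot: [[1.0, -0.027, -0.009], [-0.028, -0.947, -0.319], [0.0, 0.319, -0.948]]
force: [-0.6, 0.3, 3.8]
width: 0.0002
```

Run:
```python
from h import *
s=r.read_state();print(tojig(s["position"]),s["time_s"],s["force"])
for q,t in [(.7,20),(.8,15),(.85,15),(.9,10),(.97,10)]:
    print(q,end=" "); go(way(q,t),T(t))
```

```text
[-0.16488854  0.02959131  0.10558314] 23.35 [-0.55539046  0.33512957  3.78379808]
0.7 turn [-1.41  0.01 -0.05] shift cm [-0.04 -0.09 -0.36]
0.8 turn [ 3.59  0.01 -0.05] shift cm [-0.04  0.02  0.65]
0.85 turn [ 3.59  0.01 -0.05] shift cm [-0.04  0.04  1.16]
0.9 turn [ 8.59  0.01 -0.05] shift cm [-0.04  0.03  1.67]
0.97 turn [ 8.59  0.01 -0.05] shift cm [-0.04 -0.02  2.32]
```

Emit:
{"name": "step_arm", "arguments": {"series": [[[1.5, 0, 0], [0, 0, 0.3], -1], [[3, 0, 0], [0, 0, 0.6], -1], [[4, 0, 0], [0, 0, 0.9], -1], [[4, 0, 0], [0, 0, 1.1], -1], [[4, 0, 0], [0, 0, 1.1], -1]]}}

```text
time_s: 23.98
position: [0.5792, -0.2255, 0.0938]
ee_rot: [[1.0, -0.027, -0.008], [-0.028, -0.968, -0.25], [-0.001, 0.25, -0.968]]
force: [0.2, 1.1, -0.5]
width: 0.0007
```

Emit:
{"name": "step_arm", "arguments": {"series": [[[1, 0, 0], [0, 0, 0.2], -1], [[2, 0, 0], [0, 0, 0.4], -1], [[4, 0, 0], [0, 0, 0.6], -1], [[4, 0, 0], [0, 0, 0.6], -1], [[4, 0, 0], [0, 0, 0.6], -1]]}}

```text
time_s: 24.6
position: [0.5796, -0.2276, 0.0888]
ee_rot: [[1.0, -0.028, -0.005], [-0.028, -0.983, -0.182], [-0.0, 0.182, -0.983]]
force: [0.5, 0.5, -0.5]
width: 0.0006
```

Run:
```python
from h import *
s=r.read_state();print(tojig(s["position"]),s["time_s"],s["force"])
for q,t in [(.9,10),(.97,10)]:
    print(q,end=" "); go(way(q,t),T(t))
```

```text
[-0.16945229  0.02969418  0.08876645] 24.6 [ 0.47748855  0.49708314 -0.48034979]
0.9 turn [ 0.51  0.02 -0.04] shift cm [-0.03  0.12 -0.09]
0.97 turn [ 0.51  0.02 -0.04] shift cm [-0.03  0.17  0.57]
```

Force vanished near q ≈ 0.85, which fits a snap past centre. I'll touch down gently to feel the locked handle.

Emit:
{"name": "step_arm", "arguments": {"series": [[[0, 0, 0], [0, 0, 0.2], -1], [[0, 0, 0], [0, 0, 0.4], -1], [[0, 0, 0], [0, 0, 0.4], -1]]}}

```text
time_s: 24.98
position: [0.5795, -0.228, 0.0846]
ee_rot: [[1.0, -0.027, -0.006], [-0.028, -0.983, -0.182], [-0.001, 0.182, -0.983]]
force: [0.6, -0.3, 0.6]
width: 0.0005
```

Emit:
{"name": "step_arm", "arguments": {"series": [[[0, 0, 0], [0, 0, 0.1], -1], [[0, 0, 0], [0, 0, 0.2], -1], [[0, 0, 0], [0, 0, 0.2], -1]]}}

```text
time_s: 25.35
position: [0.5797, -0.2285, 0.0834]
ee_rot: [[1.0, -0.028, -0.005], [-0.028, -0.983, -0.182], [0.0, 0.182, -0.983]]
force: [-0.5, 1.1, 3.2]
width: 0.0001
```

Rigid contact at z = 0.083 matches q = 0.97. I'll retreat upwards and away.

Emit:
{"name": "step_arm", "arguments": {"series": [[[0, 0, 0], [0, 0, -2], -1], [[0, 0, 0], [0, 0, -6], -1], [[0, 0, 0], [0, 0, -12], -1], [[0, 0, 0], [-3, 5, -16], -1], [[0, 0, 0], [-6, 11, -16], -1], [[0, 0, 0], [-9, 16, -16], -1], [[0, 0, 0], [-12, 22, -16], -1], [[0, 0, 0], [-15, 27, -16], -1]]}}

```text
time_s: 26.35
position: [0.426, -0.456, 0.2886]
ee_rot: [[1.0, -0.027, -0.005], [-0.028, -0.983, -0.183], [0.0, 0.183, -0.983]]
force: [1.0, -0.2, 0.4]
width: 0.0005
```

Emit:
{"name": "step_arm", "arguments": {"series": [[[0, 0, 0], [-3, 5, 0], -1], [[0, 0, 0], [-5, 10, 0], -1], [[0, 0, 0], [-5, 10, 0], -1], [[0, 0, 0], [-5, 10, 0], -1]]}}

```text
time_s: 26.85
position: [0.3741, -0.5505, 0.3057]
ee_rot: [[1.0, -0.028, -0.006], [-0.029, -0.983, -0.18], [-0.0, 0.18, -0.984]]
force: [-0.9, -0.2, -0.4]
width: 0.0002
```

Run:
```python
from h import *
t=cam("top"); s=cam("side")
b=board(t); print(b,tojig(np.r_[b[0],.036])); st=r.read_state(); print(st["position"],st["force"],st["time_s"])
A=cv2.resize(t[0][165:270,240:450],(560,280),interpolation=cv2.INTER_CUBIC)
B=cv2.resize(s[0][140:300,220:420],(400,320),interpolation=cv2.INTER_CUBIC)
o=np.zeros((600,560,3),np.uint8); o[:280]=A; o[280:,:400]=B; cv2.imwrite("pics/f.png",o)
```

```text
(array([0.58589488, 0.02174174]), (0.16118590533733368, 0.06104176864027977), 88.43838500976562) [0.07992552 0.03019105 0.036     ]
[ 0.37491702 -0.54959496  0.3058394 ] [-0.62321018  0.06465239 -0.00383701] 26.95
```

View pics/f.png

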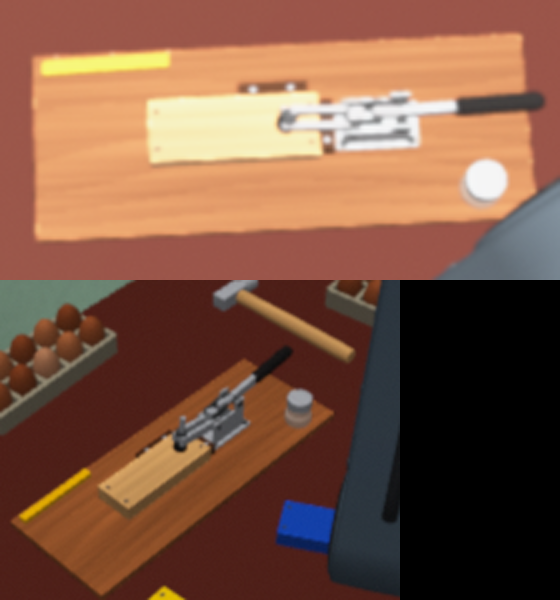

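The final picture shows the board home, with the foot on it at (288,118) in the top crop. The handle is down and nearly level, and the jar and pencil haven't moved. Board centre is (0.0799, 0.0302) in the jig frame, skew 0.01°.

```bash
python3 -c "
from bench import r
print(r.job_done())"
```

```text
the job is handed in; nothing more can be done
None
```

The board is home against both stops and the clamp is locked on it. I handed the job in with the arm clear, at about 27 s of the 58 s allowed.

**What I did:**
- I gripped the board across its 60 mm, squared it and slid it to the end stop and side stop. I pressed both at once at about 5–6 N.
- I then made two more light squaring presses with shut fingers: 6.3 N on the end and 6.7 N on the side.
- After that I pushed the clamp handle down. The highest push I read was about 4 N, and it snapped past centre by itself.
- A light touch of about 3 N met a rigid stop at the height expected for the locked position, and I withdrew.

**Last checks:**
- **Board:** the top camera put its centre at (0.0799, 0.0302) in the jig frame, against (0.080, 0.030) for home. Skew was about 0.01°.
- **Clamp:** the handle looks down and nearly level in the pictures, with the foot on the board.
- **Other things:** the jar, pencil and hammer look unmoved in the final picture. I did not check the other bystanders at the end.

**What went wrong or disagreed:**
- Early on, a downward load of about 8 N on the gripped board made friction look like contact with the side stop. I unloaded it and slid the board on about 5 mm to the real stop.
- A rough reading of the stop edges by eye disagreed by about 2.5 mm in y with the frame fitted to the jig's outline. Contact and the final image agreed with the fitted frame.

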